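# Set the step attenuator by counting its clicks

## Robot

A 6-joint arm with a two-finger parallel gripper is mounted at the origin on the work surface. World frame = base frame: x ahead of the robot, y to its left, z up, the work surface at z = 0. Lengths are in m, angles in degrees, forces in N, time in s.
With the tool pointing down it reaches from about 0.4 to 0.825 m from the base axis. Payload 7 kg.
Tool frame: the origin (TCP) lies midway between the tips of the shut fingers; the grasp point (between the pads) lies 19 mm behind it; z points along the fingers, y is the line along which they close (so a half turn about z gives the same grasp; the last joint's range is limited). The gripper opens to 88 mm and grips with 3 to 60 N. Pads are 19 mm wide; open, the fingers measure 130 mm over their backs; the gripper's body (78 mm by 193 mm) begins 47 mm behind the grasp point.
Start: joints at [90.877, 20.546, 0.682, 0, -70.136, -16.507], TCP at [0.182, 0.65, 0.227] pointing down, gripper open.
Joint ranges: [-176.03, 176.03], [-82.01, 121.73], [-58.28, 71.71], [-173.87, 95.51], [-174.79, -0.11], [-173.66, 173.66]. Speed limits (degrees/s): [136.94, 136.94, 172.46, 180, 180, 180].

## Interface

Orientations are given as [roll, pitch, yaw] about the fixed x, y, z axes, in that order (R = Rz(yaw) Ry(pitch) Rx(roll)).
In Python, from plant import telemetry, viewer, workorder gives the robot as it stands. The module is installed in compiled form; this text tells all that it offers.
- The arm moves only by the tool carry_out, never from a script. Its argument "rows" is a list of rows, each a list of 6 numbers: the shift along the tool's x, y, z in m, then the turn, a rotation vector about the tool's x, y, z in rad. In form: [[tx, ty, tz, ax, ay, az], ...]. A call has 1 to 8 rows; each row is the pose to reach, as a shift and turn from the pose commanded when the call began, along the tool's axes at that moment; what a row does not reach only later rows make up. A row lasts 1/8 s, in which the tool goes at most 62.5 mm and 10.7 degrees, less where a joint would pass 70% of its speed; a pose out of reach is approached as far as the arm can. A call with a gripper value outside its range is refused whole. "grip" is the gripper's target within -1 to 1 (fully open at 1, half-way at 0, shut at -1), set as the call begins (left out, the last holds). The fingers move at their own pace and stop on an object; the grip force is fixed at half the most. Time passes only in rows, so rows that repeat a pose let the fingers close. It gives the time, the measured TCP pose, the force, the opening and the grip force at its end, in the units of the state.
- telemetry.get_obs(): the state, without advancing time (a new reading comes with each control period).
- viewer.snapshot(name): name is "side" or "top" or "wrist"; returns the picture (400x640x3 uint8, red, green, blue); there is no depth.
- viewer.camera_info(name): a dict with "intrinsics" (3x3 intrinsics, pixels), "extrinsics" (4x4, takes a point from camera to world coordinates); the wrist camera has in their place "tool_from_camera" (4x4, takes a point from camera to tool coordinates, whose origin is the TCP and whose axes are the flange's). Camera axes: x right, y down, z forward; pixel columns grow to the right and rows downward; lengths in m; the calibration is good to about 2 mm. A picture is of the moment at which its call begins: read the wrist's pose just before it. camera_info takes no time and is no camera call.
- workorder.close_job(): hands the job in; it is judged then, once.
The state is a dict: "clock": time; "joint_pos": joint angles; "qvel": joint speeds; "tau": joint torques, N m; "tool_pos": TCP position; "orientation": TCP orientation; "force": force on the tool from outside, world axes, zero at the start; "moment": the same for the moment, N m; "opening": finger opening in m; "gripper_force": force on a finger pad.
Only numpy, scipy, OpenCV 4.12 (cv2) and the standard library are available. Lean on these libraries where they do the work, as an engineer would, in place of code of your own. Each camera call takes 0.05 s, during which the arm holds its last target. There are 200 camera calls.

## Task

Set the step attenuator by feel: turn its dial gently anticlockwise (seen from above) until it comes up against its end stop, without forcing it, then turn it clockwise exactly four clicks. With the dial left there, press the button on the attenuator fully down, let it come back up, and leave the things around it where they are.

Things in the scene. Friction and masses are not known exactly. Their poses are not given: they have to be found in the camera images.
- attenuator: The step attenuator: a flat aluminium case fixed to the bench, 150 (x) by 230 (y) by 60 mm high, with a grey panel on top; origin at the centre of its underside, z up. On its top panel, on its long centre line, are the dial (at y = +45 mm) and the button (at y = -65 mm). Two coaxial sockets stick out of its +x side.
- dial_grip (a point): The dial, a black bar knob on the case, turning about a vertical axis: a round skirt of 52 mm diameter (top 10 mm above the panel) carries an upright bar 50 mm long, 14 mm thick, 36 mm tall. This point, for gripping, is on the axis, 24 mm above the skirt's top and 12 mm below the bar's top, 94 mm above the bench; x along the bar, z up. No scale: the bar's direction tells nothing of the setting.
- dial_top (a point): Top of the dial's bar, on the axis, 106 mm above the bench. The dial clicks: turned out of a rest position it at once resists with up to 0.2 N m, which fades to nothing half-way; then it is drawn on, up to 0.2 N m the other way, into the next rest position, where it settles if let go. Clicks are equal, each between 0.3 and 0.6 rad. At the start it is two to four clicks from the anticlockwise stop.
- dial_foot (a point): Where the dial's axis meets the case's top panel, 60 mm above the bench. The dial has ten clicks between two hard end stops; at the anticlockwise stop it is within 0.05 rad of its first rest position (zero clicks). Above 0.75 N m the stop slips round, which strains it; slipping by more than 0.25 rad in all spoils it.
- enter_top (a point): Centre of the top of the attenuator's round push button (grey, 26 mm diameter, in a dark round housing), which is pressed straight down.
- enter (a joint): How far the button is pressed: 0 up, 0.006 m fully down, where its spring pushes back with about 5 N. It springs back up by itself.
- multimeter: Bystander: a yellow hand-held multimeter lying on the bench at the attenuator's +y side, 150 by 75 by 36 mm; origin at the centre of its underside.
- module: Bystander: a small open circuit module, 70 by 60 by 17 mm, on the bench at the attenuator's -y side; origin at the centre of its underside.
- adapter: Bystander: a small steel and brass coaxial adapter, 22 mm diameter and 30 mm tall, standing on the bench behind the attenuator (its +x side); origin at the centre of its underside.

How it is judged (in metres and radians):
On the way, in this order (a step that is already met when the one before it is completed fails the run):
1. the dial is turned back to its end stop (zero clicks) (distance between shaft_c0 and ring_c1 below 0.005 m), for 0.1 s.
2. with the dial at four clicks, the button is pressed down (distance between shaft_c0 and ring_c2 below 0.005 m and value of joint enter above 0.0048 m), for 0.1 s.
At the end, for the whole second after the job is handed in: The dial rests at the fourth click from its anticlockwise stop (within 0.16 rad of that rest position), and the button is back up (less than 1.5 mm down) (distance between shaft_c0 and ring_c2 below 0.005 m and value of joint enter below 0.0015 m); the robot touches nothing.
It fails at once if the dial's stop is forced: it slips by more than 0.25 rad (distance of ring_c1 from where it was at the start of the episode above 0.0075 m).
It fails at once if a bystander is moved by more than 20 mm (distance of any of multimeter, module, adapter from where it was at the start of the episode above 0.02 m).
It also fails if it takes over 72 s, if anything falls off the work surface, if the arm or the gripper's body presses on something with over 40 N, if the wrist force passes 120 N, or if a joint passes its speed limit or range.

## Working session

There is one attempt and no reset: what is moved stays moved. The work goes in short steps, Python scripts to look and compute and a tool call to move; the robot and the scene stay as the last step left them, time stands still between calls to the robot, and variables do not carry over. Pictures are saved under pics/ and viewed, at most 10 in all, crops included, and the job is handed in when it is done.

Besides the shell and the picture viewer there is one more tool, called after "Call:" by a JSON object that holds its "name" and its "arguments". carry_out: Moves the arm, as the interface text tells. Its arguments: {"type":"object","properties":{"rows":{"type":"array"},"grip":{"type":"number"}},"required":["rows"]}

```bash
mkdir -p pics
python3 - <<'E'
from plant import telemetry, viewer
import cv2,numpy as np
print(telemetry.get_obs())
a=viewer.snapshot("top");cv2.imwrite("pics/top.png",a[:,:,::-1])
a=viewer.snapshot("side");cv2.imwrite("pics/side.png",a[:,:,::-1])
for n in("top","side","wrist"):
    print(n,{k:np.round(v,4).tolist() for k,v in viewer.camera_info(n).items()})
E
```

```text
{'clock': 0.0, 'joint_pos': array([ 9.08758653e+01,  2.05898460e+01,  6.32942025e-01, -2.11016941e-02,
       -7.01357763e+01, -1.65075961e+01]), 'qvel': array([ 0.03560836, -0.08513662, -0.04898956, -0.06173388, -0.03221774,
       -0.12804633]), 'tau': array([-4.08408696e-04, -5.82718670e+01,  2.93047410e+01,  6.99748859e+00,
        6.86637824e-03, -1.49787202e-04]), 'tool_pos': array([0.18176121, 0.64954748, 0.22563122]), 'orientation': array([ 1.79905503e+02, -7.31774891e-03, -1.56389110e+01]), 'force': array([-0.43395142, -0.03525932, -0.46144645]), 'moment': array([ 0.00127247, -0.02831305,  0.05018186]), 'gripper_force': 0.0, 'opening': 0.0878120365500887}
top {'intrinsics': [[491.164, 0.0, 318.1258], [0.0, 491.164, 201.0328], [0.0, 0.0, 1.0]], 'extrinsics': [[0.0049, -0.9893, 0.1461, 0.4275], [-0.9997, -0.0083, -0.0228, 0.064], [0.0238, -0.146, -0.989, 1.2], [0.0, 0.0, 0.0, 1.0]]}
side {'intrinsics': [[412.1487, 0.0, 324.6402], [0.0, 412.1487, 195.6182], [0.0, 0.0, 1.0]], 'extrinsics': [[0.9518, -0.2329, 0.1993, 0.4195], [-0.3064, -0.7468, 0.5903, -0.4484], [0.0114, -0.6229, -0.7822, 0.7283], [0.0, 0.0, 0.0, 1.0]]}
wrist {'intrinsics': [[285.1766, 0.0, 322.2072], [0.0, 285.1766, 202.5018], [0.0, 0.0, 1.0]], 'tool_from_camera': [[-0.0005, -0.9636, -0.2674, 0.0724], [1.0, -0.0005, -0.0003, 0.0003], [0.0001, -0.2674, 0.9636, -0.1578], [0.0, 0.0, 0.0, 1.0]]}
```

View pics/top.png

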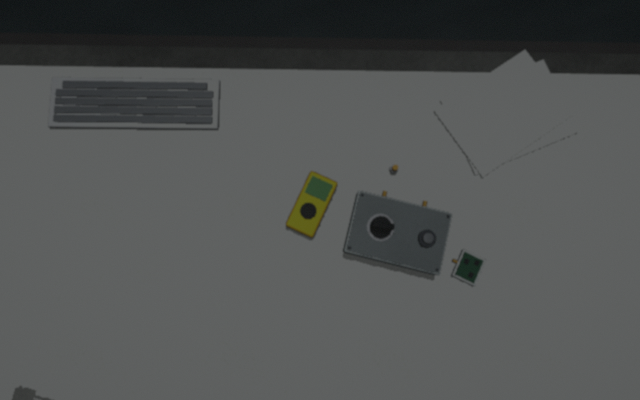

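The top view shows the attenuator around (398,233), with the dial at about (381,227), the button at (427,239), the multimeter at (312,204), the adapter at (394,168) and the module at (467,267). I'll compute positions and take an enlarged crop.

```bash
cat > h.py <<'E'
import numpy as np,cv2
from plant import telemetry,viewer
from scipy.spatial.transform import Rotation as R
def toolT():
    o=telemetry.get_obs();T=np.eye(4);T[:3,:3]=R.from_euler('xyz',o['orientation'],degrees=True).as_matrix();T[:3,3]=o['tool_pos'];return T
def cam(n,T=None):
    c=viewer.camera_info(n)
    return c['intrinsics'],(T@c['tool_from_camera'] if n=='wrist' else c['extrinsics'])
def hit(n,uv,z,T=None):
    K,E=cam(n,T);d=E[:3,:3]@np.linalg.solve(K,[uv[0],uv[1],1.]);return E[:3,3]+d*(z-E[2,3])/d[2]
def proj(n,p,T=None):
    K,E=cam(n,T);q=K@(np.linalg.inv(E)@np.append(p,1))[:3];return q[:2]/q[2]
E
python3 - <<'E'
from h import *
for nm,uv,z in[("dialtop",(382,226),.106),("skirt",(380.5,227.5),.07),("button",(427.5,238),.068),("c1",(360,192),.06),("c2",(451,213),.06),("c3",(437,274),.06),("c4",(346,252),.06),("mm",(312,204),.036),("adp",(394,168),.03),("mod",(467,267),.017)]: print(nm,hit("top",uv,z).round(4))
a=cv2.imread("pics/top.png");b=cv2.imread("pics/side.png")
a=cv2.resize(a[160:300,280:490],None,fx=3.6,fy=3.6,interpolation=cv2.INTER_CUBIC)
cv2.imwrite("pics/c.png",np.clip(a*2.2,0,255))
cv2.imwrite("pics/s.png",np.clip(b*2.,0,255))
E
```

```text
dialtop [ 0.5337 -0.1048  0.106 ]
skirt [ 0.5337 -0.1069  0.07  ]
button [ 0.5103 -0.2161  0.068 ]
c1 [ 0.6183 -0.061   0.06  ]
c2 [ 0.5701 -0.2753  0.06  ]
c3 [ 0.4279 -0.2378  0.06  ]
c4 [ 0.4772 -0.0275  0.06  ]
mm [0.5922 0.0517 0.036 ]
adp [ 0.6834 -0.148   0.03  ]
mod [ 0.4449 -0.3223  0.017 ][ WARN:0@0.343] global loadsave.cpp:1063 imwrite_ Unsupported depth image for selected encoder is fallbacked to CV_8U.
```

View pics/c.png

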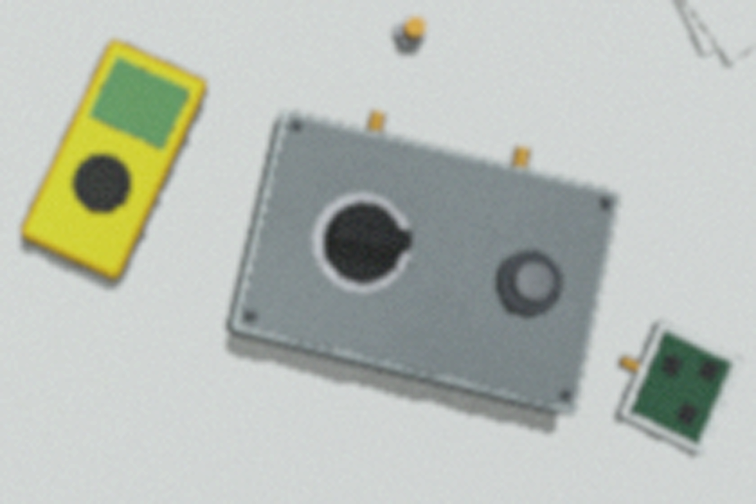

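The enlarged crop shows the bar lying near-horizontal in the image, so about along world y. The measured dial–button distance is 112 mm against the true 110 mm, which is consistent. Next I move above the dial and look with the wrist camera.

```bash
cat >> h.py <<'E'
def to(x,y,z,yaw,T=None):
    """shift and turn (tool axes) from current pose to tool-down pose"""
    T=toolT() if T is None else T
    g=R.from_euler('xyz',[180,0,yaw],degrees=True)
    r=R.from_matrix(T[:3,:3])
    return np.r_[T[:3,:3].T@(np.array([x,y,z])-T[:3,3]),(r.inv()*g).as_rotvec()].round(4)
E
python3 -c "
from h import *
print(to(.42,.30,.226,-45));print(to(.534,-.106,.226,-85))"
```

```text
[ 3.236e-01  2.725e-01  2.000e-04  1.500e-03 -6.000e-04  5.125e-01]
[ 5.4280e-01  6.3270e-01  8.0000e-04  1.2000e-03 -1.1000e-03  1.2106e+00]
```

Call:
{"name": "carry_out", "arguments": {"rows": [[0.324, 0.272, 0, 0, 0, 0.51], [0.324, 0.272, 0, 0, 0, 0.51], [0.324, 0.272, 0, 0, 0, 0.51], [0.324, 0.272, 0, 0, 0, 0.51], [0.324, 0.272, 0, 0, 0, 0.51], [0.324, 0.272, 0, 0, 0, 0.51], [0.324, 0.272, 0, 0, 0, 0.51], [0.324, 0.272, 0, 0, 0, 0.51]], "grip": 1}}

```text
clock: 1.1
tool_pos: [0.4217, 0.2981, 0.2264]
orientation: [180.0, -0.0, -45.1]
force: [-0.3, 0.5, -0.0]
opening: 0.0874
gripper_force: 0.0
```

```bash
python3 -c "
from h import *
print(to(.534,-.106,.226,-85))"
```

```text
[ 3.655e-01  2.058e-01  6.000e-04  5.000e-04 -3.000e-04  6.968e-01]
```

Call:
{"name": "carry_out", "arguments": {"rows": [[0.366, 0.206, 0, 0, 0, 0.697], [0.366, 0.206, 0, 0, 0, 0.697], [0.366, 0.206, 0, 0, 0, 0.697], [0.366, 0.206, 0, 0, 0, 0.697], [0.366, 0.206, 0, 0, 0, 0.697], [0.366, 0.206, 0, 0, 0, 0.697], [0.366, 0.206, 0, 0, 0, 0.697], [0.366, 0.206, 0, 0, 0, 0.697]]}}

```text
clock: 2.1
tool_pos: [0.5351, -0.1054, 0.2257]
orientation: [179.9, -0.0, -85.0]
force: [-0.6, 0.2, -0.3]
opening: 0.0875
gripper_force: 0.0
```

Run:
```python
from h import *
print(telemetry.get_obs()['joint_pos'])
T=toolT();np.save("T1.npy",T);print(T.round(3))
a=viewer.snapshot("wrist")[:,:,::-1]
cv2.imwrite("pics/w1.png",np.clip(a*1.8,0,255).astype(np.uint8))
print(proj("wrist",[.534,-.106,.106],T),proj("wrist",[.510,-.216,.068],T))
```

```text
[ 9.45512293e+00  8.43712053e+00 -1.57777780e+01  4.98634931e-03
 -6.58714502e+01 -4.43928980e+00]
[[ 0.087 -0.996 -0.001  0.535]
 [-0.996 -0.087 -0.    -0.105]
 [ 0.     0.001 -1.     0.226]
 [ 0.     0.     0.     1.   ]]
[323.4859461  197.53371356] [355.77223877  87.55784408]
```

View pics/w1.png

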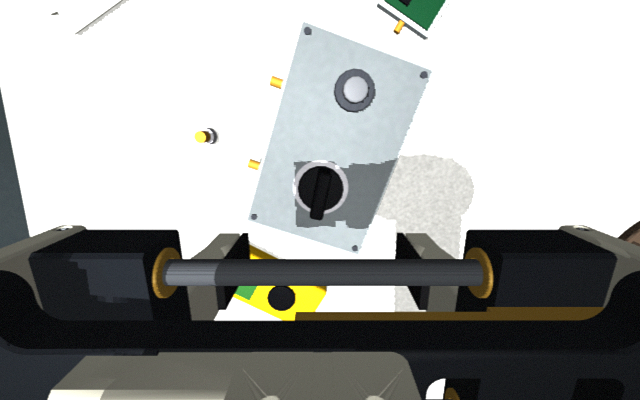

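The wrist picture shows the dial at (320,190) with its bar running from about (323,170) to (317,218), and the button at (355,90). I'll segment the bar more closely.

Run:
```python
from h import *
a=cv2.imread("pics/w1.png")
c=cv2.resize(a[150:230,270:370],None,fx=6,fy=6,interpolation=cv2.INTER_CUBIC)
c=(255*(c/255.)**.4).astype(np.uint8)
cv2.imwrite("pics/w1c.png",c)
```

```text
(no output)
```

View pics/w1c.png

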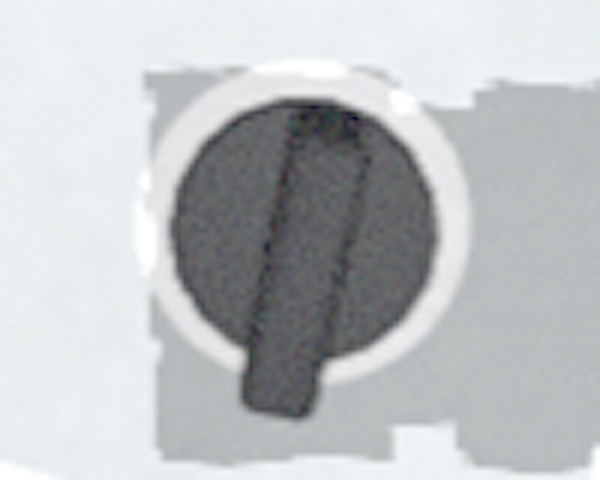

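The bar's top face runs from about (325.7,174.7) to (316.3,219.2), and the skirt centre is at (320.7,188.2).

Run:
```python
from h import *
T=np.load("T1.npy")
a=hit("wrist",(325.7,174.7),.106,T);b=hit("wrist",(316.3,219.2),.106,T);d=b-a
print(a,b,np.linalg.norm(d),"mid",(a+b)/2,"dir",np.degrees(np.arctan2(d[1],d[0])))
print("skirt",hit("wrist",(320.7,188.2),.07,T),"button",hit("wrist",(355,90),.068,T))
m=hit("wrist",(320.7,188.2),.07,T)
for yaw in(-90,-95,-100,-105):print(yaw,to(m[0],m[1],.16,yaw))
```

```text
[ 0.53387449 -0.12928586  0.106     ] [ 0.53932481 -0.08248476  0.106     ] 0.047117390768283696 mid [ 0.53659965 -0.10588531  0.106     ] dir 83.35741558606479
skirt [ 0.53702827 -0.10729089  0.07      ] button [ 0.51051759 -0.21358552  0.068     ]
-90 [ 0.0034 -0.002   0.0658  0.0013  0.0001  0.0885]
-95 [ 0.0034 -0.002   0.0658  0.0013  0.      0.1758]
-100 [ 0.0034 -0.002   0.0658  0.0013 -0.      0.2631]
-105 [ 3.400e-03 -2.000e-03  6.580e-02  1.300e-03 -1.000e-04  3.503e-01]
```

Now I line up with the bar (yaw −96.6°, centre (0.537,−0.107)) and descend with the gripper open.

Call:
{"name": "carry_out", "arguments": {"rows": [[0.0015, -0.002, 0.02, 0, 0, 0.1], [0.0015, -0.002, 0.05, 0, 0, 0.202], [0.0015, -0.002, 0.09, 0, 0, 0.202], [0.0015, -0.002, 0.12, 0, 0, 0.202], [0.0015, -0.002, 0.14, 0, 0, 0.202], [0.0015, -0.002, 0.149, 0, 0, 0.202], [0.0015, -0.002, 0.149, 0, 0, 0.202], [0.0015, -0.002, 0.149, 0, 0, 0.202]]}}

```text
clock: 3.15
tool_pos: [0.5376, -0.1043, 0.0785]
orientation: [-179.9, 0.0, -96.3]
force: [-0.4, 0.2, -0.4]
opening: 0.0875
gripper_force: 0.0
```

```bash
cat > m.py <<'E'
from h import *
o=telemetry.get_obs();print(o['clock'],"pos",o['tool_pos'].round(4),"rpy",o['orientation'].round(2),"F",o['force'].round(2),"M",o['moment'].round(3),"op",round(o['opening'],4),"g",round(o['gripper_force'],1))
E
python3 m.py; python3 -c "
from h import *
print(to(.5368,-.1066,.077,-96.6))"
```

```text
3.15 pos [ 0.5376 -0.1043  0.0785] rpy [-1.7991e+02  1.0000e-02 -9.6320e+01] F [-0.38  0.21 -0.42] M [ 0.084 -0.052 -0.03 ] op 0.0875 g 0.0
[ 0.0024  0.0006  0.0015 -0.0015  0.0002  0.0049]
```

Call:
{"name": "carry_out", "arguments": {"rows": [[0.0024, 0.0006, 0.0015, 0, 0, 0.005], [0.0024, 0.0006, 0.0015, 0, 0, 0.005], [0.0024, 0.0006, 0.0015, 0, 0, 0.005], [0.0024, 0.0006, 0.0015, 0, 0, 0.005], [0.0024, 0.0006, 0.0015, 0, 0, 0.005], [0.0024, 0.0006, 0.0015, 0, 0, 0.005], [0.0024, 0.0006, 0.0015, 0, 0, 0.005], [0.0024, 0.0006, 0.0015, 0, 0, 0.005]], "grip": -1}}

```text
clock: 4.15
tool_pos: [0.5365, -0.107, 0.0762]
orientation: [-180.0, 0.0, -96.6]
force: [5.9, -1.6, -4.5]
opening: 0.0137
gripper_force: 30.0
```

```bash
python3 m.py
```

```text
4.15 pos [ 0.5365 -0.107   0.0762] rpy [-1.7995e+02  1.0000e-02 -9.6640e+01] F [ 5.91 -1.57 -4.46] M [-0.48  -2.624  0.014] op 0.0137 g 30.0
```

Gripped at 13.7 mm opening, which matches the bar thickness. Now turning anticlockwise in small steps.

Call:
{"name": "carry_out", "arguments": {"rows": [[0, -0.0006, 0, 0, 0, -0.03], [0, -0.0006, 0, 0, 0, -0.06], [0, -0.0006, 0, 0, 0, -0.06]]}}

```text
clock: 4.53
tool_pos: [0.5369, -0.1071, 0.0761]
orientation: [-180.0, -0.0, -93.2]
force: [1.3, -1.6, -1.9]
opening: 0.014
gripper_force: 30.0
```

```bash
python3 m.py
```

```text
4.525 pos [ 0.5369 -0.1071  0.0761] rpy [-179.98   -0.    -93.17] F [ 1.26 -1.6  -1.93] M [-0.351 -0.761 -0.116] op 0.014 g 30.0
```

Call:
{"name": "carry_out", "arguments": {"rows": [[0, 0, 0, 0, 0, -0.04], [0, 0, 0, 0, 0, -0.08], [0, 0, 0, 0, 0, -0.08]]}}

```text
clock: 4.9
tool_pos: [0.537, -0.1071, 0.0761]
orientation: [-180.0, -0.0, -88.6]
force: [1.7, -0.7, -1.4]
opening: 0.0137
gripper_force: 30.0
```

```bash
python3 m.py
```

```text
4.9 pos [ 0.537  -0.1071  0.0761] rpy [-179.97   -0.    -88.63] F [ 1.71 -0.71 -1.4 ] M [-0.326 -0.965 -0.065] op 0.0137 g 30.0
```

Call:
{"name": "carry_out", "arguments": {"rows": [[0, 0, 0, 0, 0, -0.04], [0, 0, 0, 0, 0, -0.08], [0, 0, 0, 0, 0, -0.08]]}}

```text
clock: 5.28
tool_pos: [0.537, -0.1071, 0.0762]
orientation: [-180.0, -0.0, -84.1]
force: [2.4, -1.2, -1.6]
opening: 0.0135
gripper_force: 30.0
```

```bash
python3 m.py
```

```text
5.275 pos [ 0.537  -0.1071  0.0762] rpy [-1.7997e+02 -1.0000e-02 -8.4090e+01] F [ 2.44 -1.15 -1.63] M [-0.343 -1.17  -0.009] op 0.0135 g 30.0
```

Call:
{"name": "carry_out", "arguments": {"rows": [[0, 0, 0, 0, 0, -0.04], [0, 0, 0, 0, 0, -0.08], [0, 0, 0, 0, 0, -0.08]]}}

```text
clock: 5.65
tool_pos: [0.537, -0.107, 0.0761]
orientation: [-180.0, -0.0, -79.5]
force: [4.0, -0.6, -1.3]
opening: 0.0135
gripper_force: 30.0
```

```bash
python3 m.py
```

```text
5.65 pos [ 0.537  -0.107   0.0761] rpy [-1.7996e+02 -1.0000e-02 -7.9530e+01] F [ 4.05 -0.6  -1.32] M [-0.251 -1.363  0.112] op 0.0135 g 30.0
```

Call:
{"name": "carry_out", "arguments": {"rows": [[0, 0, 0, 0, 0, -0.04], [0, 0, 0, 0, 0, -0.08], [0, 0, 0, 0, 0, -0.08]]}}

```text
clock: 6.02
tool_pos: [0.5371, -0.107, 0.0762]
orientation: [-180.0, -0.0, -74.9]
force: [3.4, -1.2, -2.9]
opening: 0.0138
gripper_force: 30.0
```

```bash
python3 m.py
```

```text
6.025 pos [ 0.5371 -0.107   0.0762] rpy [-1.7996e+02 -1.0000e-02 -7.4950e+01] F [ 3.38 -1.19 -2.9 ] M [-0.126 -1.546  0.165] op 0.0138 g 30.0
```

Call:
{"name": "carry_out", "arguments": {"rows": [[0, 0, 0, 0, 0, -0.04], [0, 0, 0, 0, 0, -0.08], [0, 0, 0, 0, 0, -0.08]]}}

```text
clock: 6.4
tool_pos: [0.5371, -0.1071, 0.0762]
orientation: [-180.0, -0.0, -70.4]
force: [4.5, -1.0, -2.7]
opening: 0.0135
gripper_force: 30.0
```

```bash
python3 m.py
```

```text
6.4 pos [ 0.5371 -0.1071  0.0762] rpy [-1.7995e+02 -1.0000e-02 -7.0410e+01] F [ 4.48 -1.04 -2.73] M [-0.509 -1.898 -0.161] op 0.0135 g 30.0
```

Call:
{"name": "carry_out", "arguments": {"rows": [[0, 0, 0, 0, 0, -0.07], [0, 0, 0, 0, 0, -0.14], [0, 0, 0, 0, 0, -0.14]]}}

```text
clock: 6.78
tool_pos: [0.5372, -0.107, 0.0762]
orientation: [-179.9, -0.0, -62.4]
force: [5.4, -0.7, -3.7]
opening: 0.0138
gripper_force: 30.0
```

```bash
python3 m.py
```

```text
6.775 pos [ 0.5372 -0.107   0.0762] rpy [-1.7995e+02 -2.0000e-02 -6.2380e+01] F [ 5.36 -0.74 -3.66] M [-0.293 -2.172 -0.044] op 0.0138 g 30.0
```

Call:
{"name": "carry_out", "arguments": {"rows": [[0, 0, 0, 0, 0, -0.07], [0, 0, 0, 0, 0, -0.14], [0, 0, 0, 0, 0, -0.14]]}}

```text
clock: 7.15
tool_pos: [0.5373, -0.1069, 0.0762]
orientation: [-179.9, -0.0, -54.4]
force: [5.0, -0.7, -4.5]
opening: 0.0138
gripper_force: 30.0
```

```bash
python3 m.py
```

```text
7.15 pos [ 0.5373 -0.1069  0.0762] rpy [-1.7994e+02 -3.0000e-02 -5.4360e+01] F [ 5.02 -0.66 -4.51] M [-0.194 -2.255  0.121] op 0.0138 g 30.0
```

Call:
{"name": "carry_out", "arguments": {"rows": [[0, 0, 0, 0, 0, -0.03], [0, 0, 0, 0, 0, -0.06], [0, 0, 0, 0, 0, -0.06]]}}

```text
clock: 7.52
tool_pos: [0.5374, -0.1068, 0.0762]
orientation: [-179.9, -0.0, -50.9]
force: [6.3, 0.3, -4.0]
opening: 0.0138
gripper_force: 30.0
```

```bash
python3 m.py
```

```text
7.525 pos [ 0.5374 -0.1068  0.0762] rpy [-1.7994e+02 -4.0000e-02 -5.0940e+01] F [ 6.32  0.27 -4.03] M [-0.095 -2.249  0.157] op 0.0138 g 30.0
```

Clicks come out at about 24.2° (0.42 rad), so the second rest should be near −48.3°. I'll go carefully from here.

Call:
{"name": "carry_out", "arguments": {"rows": [[0, 0, 0, 0, 0, -0.03], [0, 0, 0, 0, 0, -0.06], [0, 0, 0, 0, 0, -0.06]]}}

```text
clock: 7.9
tool_pos: [0.5374, -0.1069, 0.0762]
orientation: [-179.9, -0.0, -47.5]
force: [6.3, 0.3, -3.8]
opening: 0.0141
gripper_force: 30.0
```

```bash
python3 m.py
```

```text
7.9 pos [ 0.5374 -0.1069  0.0762] rpy [-1.7993e+02 -4.0000e-02 -4.7530e+01] F [ 6.33  0.32 -3.83] M [-0.255 -2.311 -0.152] op 0.0141 g 30.0
```

Call:
{"name": "carry_out", "arguments": {"rows": [[0, 0, 0, 0, 0, -0.02], [0, 0, 0, 0, 0, -0.04], [0, 0, 0, 0, 0, -0.04]]}}

```text
clock: 8.28
tool_pos: [0.5374, -0.1069, 0.0762]
orientation: [-179.9, -0.0, -45.3]
force: [5.2, -0.2, -4.7]
opening: 0.014
gripper_force: 30.0
```

```bash
python3 m.py
```

```text
8.275 pos [ 0.5374 -0.1069  0.0762] rpy [-1.7994e+02 -5.0000e-02 -4.5260e+01] F [ 5.18 -0.23 -4.66] M [-0.27  -2.396 -0.11 ] op 0.014 g 30.0
```

Call:
{"name": "carry_out", "arguments": {"rows": [[0, 0, 0, 0, 0, -0.02], [0, 0, 0, 0, 0, -0.04], [0, 0, 0, 0, 0, -0.04]]}}

```text
clock: 8.65
tool_pos: [0.5374, -0.1069, 0.0762]
orientation: [-179.9, -0.0, -43.0]
force: [5.3, -0.7, -4.2]
opening: 0.0139
gripper_force: 30.0
```

```bash
python3 m.py
```

```text
8.65 pos [ 0.5374 -0.1069  0.0762] rpy [-1.7994e+02 -5.0000e-02 -4.2960e+01] F [ 5.32 -0.71 -4.24] M [-0.131 -2.339 -0.107] op 0.0139 g 30.0
```

No stop at the second rest, so I continue towards the third (about −24°).

Call:
{"name": "carry_out", "arguments": {"rows": [[0, 0, 0, 0, 0, -0.06], [0, 0, 0, 0, 0, -0.12], [0, 0, 0, 0, 0, -0.12]]}}

```text
clock: 9.02
tool_pos: [0.5375, -0.1068, 0.0762]
orientation: [-179.9, -0.1, -36.0]
force: [5.6, 0.2, -4.7]
opening: 0.0136
gripper_force: 30.0
```

```bash
python3 m.py
```

```text
9.025 pos [ 0.5375 -0.1068  0.0762] rpy [-1.7993e+02 -6.0000e-02 -3.6040e+01] F [ 5.61  0.21 -4.69] M [ 0.008 -2.426  0.029] op 0.0136 g 30.0
```

Call:
{"name": "carry_out", "arguments": {"rows": [[0, 0, 0, 0, 0, -0.06], [0, 0, 0, 0, 0, -0.12], [0, 0, 0, 0, 0, -0.12]]}}

```text
clock: 9.4
tool_pos: [0.5376, -0.1067, 0.0762]
orientation: [-179.9, -0.1, -29.1]
force: [5.8, 0.1, -3.8]
opening: 0.0138
gripper_force: 30.0
```

```bash
python3 m.py
```

```text
9.4 pos [ 0.5376 -0.1067  0.0762] rpy [-1.7993e+02 -7.0000e-02 -2.9150e+01] F [ 5.84  0.06 -3.78] M [ 0.315 -2.411  0.101] op 0.0138 g 30.0
```

Call:
{"name": "carry_out", "arguments": {"rows": [[0, 0, 0, 0, 0, -0.03], [0, 0, 0, 0, 0, -0.06], [0, 0, 0, 0, 0, -0.06]]}}

```text
clock: 9.78
tool_pos: [0.5376, -0.1067, 0.0762]
orientation: [-179.9, -0.1, -25.7]
force: [5.2, 1.3, -3.9]
opening: 0.0141
gripper_force: 30.0
```

```bash
python3 m.py
```

```text
9.775 pos [ 0.5376 -0.1067  0.0762] rpy [-1.7993e+02 -8.0000e-02 -2.5740e+01] F [ 5.18  1.34 -3.91] M [ 0.302 -2.55   0.111] op 0.0141 g 30.0
```

Call:
{"name": "carry_out", "arguments": {"rows": [[0, 0, 0, 0, 0, -0.02], [0, 0, 0, 0, 0, -0.04], [0, 0, 0, 0, 0, -0.04]]}}

```text
clock: 10.15
tool_pos: [0.5376, -0.1067, 0.0762]
orientation: [-179.9, -0.1, -23.5]
force: [6.8, 1.2, -4.3]
opening: 0.0141
gripper_force: 30.0
```

```bash
python3 m.py
```

```text
10.15 pos [ 0.5376 -0.1067  0.0762] rpy [-1.7993e+02 -8.0000e-02 -2.3480e+01] F [ 6.83  1.22 -4.34] M [ 0.24  -2.505 -0.073] op 0.0141 g 30.0
```

Call:
{"name": "carry_out", "arguments": {"rows": [[0, 0, 0, 0, 0, -0.02], [0, 0, 0, 0, 0, -0.04], [0, 0, 0, 0, 0, -0.04]]}}

```text
clock: 10.52
tool_pos: [0.5375, -0.1068, 0.0762]
orientation: [-179.9, -0.1, -21.2]
force: [5.9, 0.2, -4.6]
opening: 0.014
gripper_force: 30.3
```

```bash
python3 m.py
```

```text
10.525 pos [ 0.5375 -0.1068  0.0762] rpy [-1.7993e+02 -8.0000e-02 -2.1250e+01] F [ 5.89  0.25 -4.63] M [ 0.009 -2.462 -0.659] op 0.014 g 30.3
```

Mz jumped to −0.66 N m at −21.3°, so that is the stop, one rest below the slip torque. I relax to the rest position first, then go clockwise.

Call:
{"name": "carry_out", "arguments": {"rows": [[0, 0, 0, 0, 0, 0.025], [0, 0, 0, 0, 0, 0.05], [0, 0, 0, 0, 0, 0.05], [0, 0, 0, 0, 0, 0.05]]}}

```text
clock: 11.02
tool_pos: [0.5376, -0.1067, 0.0762]
orientation: [-179.9, -0.1, -24.1]
force: [5.2, 0.7, -3.8]
opening: 0.0135
gripper_force: 30.0
```

```bash
python3 m.py
```

```text
11.025 pos [ 0.5376 -0.1067  0.0762] rpy [-1.7993e+02 -8.0000e-02 -2.4070e+01] F [ 5.17  0.71 -3.83] M [ 0.198 -2.495 -0.112] op 0.0135 g 30.0
```

Call:
{"name": "carry_out", "arguments": {"rows": [[0, 0, 0, 0, 0, 0.1], [0, 0, 0, 0, 0, 0.21], [0, 0, 0, 0, 0, 0.32], [0, 0, 0, 0, 0, 0.42], [0, 0, 0, 0, 0, 0.52], [0, 0, 0, 0, 0, 0.63], [0, 0, 0, 0, 0, 0.63]]}}

```text
clock: 11.9
tool_pos: [0.5372, -0.1069, 0.0762]
orientation: [-179.9, -0.0, -60.2]
force: [4.4, 0.2, -3.5]
opening: 0.0139
gripper_force: 30.0
```

```bash
python3 m.py
```

```text
11.9 pos [ 0.5372 -0.1069  0.0762] rpy [-1.7994e+02 -2.0000e-02 -6.0250e+01] F [ 4.38  0.19 -3.52] M [-0.132 -2.206  0.015] op 0.0139 g 30.0
```

That is mid-click as predicted (M≈0 at −60.2°). Continuing to −120.6°.

Call:
{"name": "carry_out", "arguments": {"rows": [[0, 0, 0, 0, 0, 0.13], [0, 0, 0, 0, 0, 0.27], [0, 0, 0, 0, 0, 0.41], [0, 0, 0, 0, 0, 0.55], [0, 0, 0, 0, 0, 0.69], [0, 0, 0, 0, 0, 0.82], [0, 0, 0, 0, 0, 0.94], [0, 0, 0, 0, 0, 1.0]]}}

```text
clock: 12.9
tool_pos: [0.5364, -0.107, 0.0761]
orientation: [180.0, -0.0, -117.6]
force: [3.4, -0.3, -1.5]
opening: 0.0138
gripper_force: 30.0
```

```bash
python3 m.py
```

```text
12.9 pos [ 0.5364 -0.107   0.0761] rpy [ 179.98   -0.   -117.64] F [ 3.4  -0.27 -1.47] M [ 0.104 -1.301 -0.155] op 0.0138 g 30.0
```

Call:
{"name": "carry_out", "arguments": {"rows": [[0, 0, 0, 0, 0, 0.03], [0, 0, 0, 0, 0, 0.055], [0, 0, 0, 0, 0, 0.055], [0, 0, 0, 0, 0, 0.055]]}}

```text
clock: 13.4
tool_pos: [0.5365, -0.107, 0.0761]
orientation: [180.0, -0.0, -120.4]
force: [2.6, 0.6, 0.3]
opening: 0.0138
gripper_force: 30.0
```

```bash
python3 m.py
```

```text
13.4 pos [ 0.5365 -0.107   0.0761] rpy [ 179.99   -0.   -120.41] F [2.59 0.64 0.28] M [ 0.756 -0.866 -0.   ] op 0.0138 g 30.0
```

Mz≈0 at −120.4°, which is the fourth rest. Releasing and rising.

Call:
{"name": "carry_out", "arguments": {"rows": [[0, 0, 0, 0, 0, 0], [0, 0, 0, 0, 0, 0], [0, 0, 0, 0, 0, 0], [0, 0, 0, 0, 0, 0], [0, 0, -0.03, 0, 0, 0], [0, 0, -0.08, 0, 0, 0], [0, 0, -0.13, 0, 0, 0], [0, 0, -0.13, 0, 0, 0]], "grip": 1}}

```text
clock: 14.4
tool_pos: [0.539, -0.1071, 0.2105]
orientation: [-179.6, 0.2, -120.4]
force: [-0.9, -0.1, -0.5]
opening: 0.0858
gripper_force: 0.0
```

```bash
python3 m.py; python3 -c "
from h import *
print(to(.511,-.185,.206,-103))"
```

```text
14.4 pos [ 0.539  -0.1071  0.2105] rpy [-179.61    0.24 -120.39] F [-0.87 -0.06 -0.51] M [ 0.108 -0.089  0.05 ] op 0.0858 g 0.0
[ 0.0813 -0.0152  0.0043 -0.0073  0.0031 -0.3036]
```

Going near the button with the fingers shut, keeping the dial in view, then looking.

Call:
{"name": "carry_out", "arguments": {"rows": [[0.04, -0.007, 0, 0, 0, -0.15], [0.081, -0.015, 0.004, 0, 0, -0.304], [0.081, -0.015, 0.004, 0, 0, -0.304], [0.081, -0.015, 0.004, 0, 0, -0.304], [0.081, -0.015, 0.004, 0, 0, -0.304], [0.081, -0.015, 0.004, 0, 0, -0.304]], "grip": -1}}

```text
clock: 15.15
tool_pos: [0.5089, -0.1839, 0.202]
orientation: [180.0, 0.0, -103.0]
force: [-0.7, 0.5, 1.6]
opening: 0.0334
gripper_force: 0.0
```

```bash
python3 m.py
python3 - <<'E'
from h import *
T=toolT();np.save("T2.npy",T)
a=viewer.snapshot("wrist")[:,:,::-1]
a=np.clip(a*1.8,0,255).astype(np.uint8)
cv2.imwrite("pics/w2.png",cv2.resize(a[40:340,180:480],None,fx=2,fy=2,interpolation=cv2.INTER_CUBIC))
print(proj("wrist",[.511,-.2145,.068],T))
E
```

```text
15.15 pos [ 0.5089 -0.1839  0.202 ] rpy [ 180.      0.   -102.97] F [-0.72  0.54  1.65] M [ 0.054 -0.046  0.   ] op 0.0334 g 0.0
[313.89370579 166.75921522]
```

View pics/w2.png

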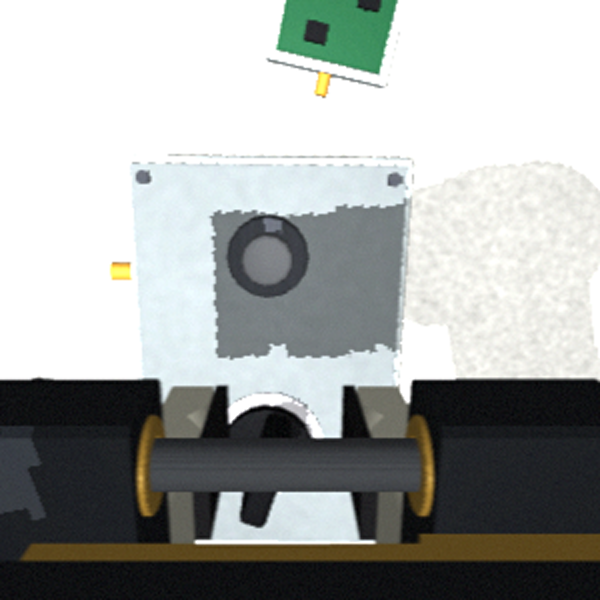

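The picture shows the button top at about (313.5,169.5) in full-image pixels, against a predicted (313.9,166.8). The dial bar is free.

Run:
```python
from h import *
T=np.load("T2.npy")
for z in(.066,.072):
    p=hit("wrist",(313.5,169.5),z,T);print(p)
print(to(.5112,-.2145,.09,-103))
```

```text
[ 0.51218102 -0.21154987  0.066     ]
[ 0.51179494 -0.21242274  0.072     ]
[ 0.0292 -0.0091  0.112  -0.      0.      0.0005]
```

Call:
{"name": "carry_out", "arguments": {"rows": [[0.0277, -0.009, 0.03, 0, 0, 0], [0.0277, -0.009, 0.06, 0, 0, 0], [0.0277, -0.009, 0.09, 0, 0, 0], [0.0277, -0.009, 0.112, 0, 0, 0], [0.0277, -0.009, 0.112, 0, 0, 0], [0.0277, -0.009, 0.112, 0, 0, 0]]}}

```text
clock: 15.95
tool_pos: [0.5119, -0.2135, 0.091]
orientation: [-179.9, -0.0, -103.0]
force: [0.4, 0.7, 0.2]
opening: 0.0002
gripper_force: 0.0
```

```bash
python3 m.py
```

```text
15.95 pos [ 0.5119 -0.2135  0.091 ] rpy [-1.7994e+02 -1.0000e-02 -1.0298e+02] F [0.42 0.69 0.19] M [ 0.114 -0.106  0.029] op 0.0002 g 0.0
```

Call:
{"name": "carry_out", "arguments": {"rows": [[0, 0, 0.005, 0, 0, 0], [0, 0, 0.01, 0, 0, 0], [0, 0, 0.01, 0, 0, 0]]}}

```text
clock: 16.32
tool_pos: [0.5116, -0.2135, 0.0803]
orientation: [-179.9, 0.0, -103.0]
force: [1.3, 0.3, 2.6]
opening: 0.0005
gripper_force: 1.2
```

```bash
python3 m.py
```

```text
16.325 pos [ 0.5116 -0.2135  0.0803] rpy [-1.7994e+02  1.0000e-02 -1.0299e+02] F [1.33 0.34 2.57] M [ 0.492 -0.326 -0.024] op 0.0005 g 1.2
```

Call:
{"name": "carry_out", "arguments": {"rows": [[0, 0, 0.002, 0, 0, 0], [0, 0, 0.004, 0, 0, 0], [0, 0, 0.004, 0, 0, 0]]}}

```text
clock: 16.7
tool_pos: [0.5116, -0.2136, 0.0764]
orientation: [-179.9, 0.0, -103.0]
force: [0.9, 1.6, 4.6]
opening: 0.0005
gripper_force: 2.4
```

```bash
python3 m.py
```

```text
16.7 pos [ 0.5116 -0.2136  0.0764] rpy [-179.95    0.   -102.99] F [0.95 1.63 4.62] M [ 0.664 -0.322 -0.05 ] op 0.0005 g 2.4
```

Call:
{"name": "carry_out", "arguments": {"rows": [[0, 0, 0.0008, 0, 0, 0], [0, 0, 0.0015, 0, 0, 0], [0, 0, 0.0015, 0, 0, 0]]}}

```text
clock: 17.08
tool_pos: [0.5117, -0.2136, 0.0761]
orientation: [-179.9, -0.0, -103.0]
force: [-3.0, 3.5, 16.3]
opening: 0.0005
gripper_force: 8.1
```

```bash
python3 m.py
```

```text
17.075 pos [ 0.5117 -0.2136  0.0761] rpy [-1.7991e+02 -1.0000e-02 -1.0297e+02] F [-2.99  3.53 16.35] M [1.586 1.133 0.002] op 0.0005 g 8.1
```

There is a hard end at z=0.0761. To check it is the button's full travel and not the housing, I raise in steps and look for contact loss about 6 mm up.

Call:
{"name": "carry_out", "arguments": {"rows": [[0, 0, -0.003, 0, 0, 0], [0, 0, -0.0062, 0, 0, 0], [0, 0, -0.0062, 0, 0, 0], [0, 0, -0.0062, 0, 0, 0]]}}

```text
clock: 17.58
tool_pos: [0.5112, -0.2136, 0.0806]
orientation: [-180.0, -0.0, -103.0]
force: [1.7, 0.6, 2.4]
opening: 0.0004
gripper_force: 1.2
```

```bash
python3 m.py
```

```text
17.575 pos [ 0.5112 -0.2136  0.0806] rpy [-180.     -0.   -103.01] F [1.73 0.6  2.41] M [ 0.119 -0.676 -0.055] op 0.0004 g 1.2
```

Call:
{"name": "carry_out", "arguments": {"rows": [[0, 0, -0.0004, 0, 0, 0], [0, 0, -0.0008, 0, 0, 0], [0, 0, -0.0008, 0, 0, 0]]}}

```text
clock: 17.95
tool_pos: [0.511, -0.2136, 0.0815]
orientation: [180.0, -0.0, -103.0]
force: [1.2, -0.4, 1.9]
opening: 0.0004
gripper_force: 0.9
```

```bash
python3 m.py
```

```text
17.95 pos [ 0.511  -0.2136  0.0815] rpy [ 179.98   -0.   -103.01] F [ 1.21 -0.42  1.92] M [-0.084 -0.512 -0.028] op 0.0004 g 0.9
```

Call:
{"name": "carry_out", "arguments": {"rows": [[0, 0, -0.0004, 0, 0, 0], [0, 0, -0.001, 0, 0, 0], [0, 0, -0.001, 0, 0, 0]]}}

```text
clock: 18.32
tool_pos: [0.5106, -0.2135, 0.0824]
orientation: [179.9, 0.0, -103.0]
force: [0.1, 0.3, 1.1]
opening: 0.0003
gripper_force: 0.7
```

```bash
python3 m.py
```

```text
18.325 pos [ 0.5106 -0.2135  0.0824] rpy [ 179.95    0.   -103.02] F [0.12 0.32 1.15] M [ 0.06  -0.024  0.002] op 0.0003 g 0.7
```

The spring is still felt 5.4–6 mm above the bottom, so the press was full. Retreating and checking.

Call:
{"name": "carry_out", "arguments": {"rows": [[0, 0, -0.03, 0, 0, 0], [0, 0, -0.08, 0, 0, 0], [-0.04, 0, -0.14, 0, 0, 0], [-0.04, 0, -0.14, 0, 0, 0], [-0.04, 0, -0.14, 0, 0, 0]]}}

```text
clock: 18.95
tool_pos: [0.5199, -0.174, 0.2227]
orientation: [-180.0, 0.0, -103.0]
force: [0.1, 0.0, 0.1]
opening: 0.0008
gripper_force: 0.0
```

```bash
python3 m.py
python3 - <<'E'
from h import *
T=toolT();np.save("T3.npy",T)
a=viewer.snapshot("wrist")[:,:,::-1]
a=np.clip(a*1.8,0,255);a=(255*(a/255.)**.6).astype(np.uint8)
cv2.imwrite("pics/w3.png",a)
d=np.array([np.cos(np.radians(59.6)),np.sin(np.radians(59.6)),0])*.025
for s in(1,-1):print(proj("wrist",np.array([.537,-.107,.106])+s*d,T))
E
```

```text
18.95 pos [ 0.5199 -0.174   0.2227] rpy [-1.7998e+02  3.0000e-02 -1.0296e+02] F [0.1  0.04 0.13] M [ 0.023 -0.022  0.035] op 0.0008 g 0.0
[314.25077703 281.77997266]
[328.3232582  240.88496549]
```

View pics/w3.png

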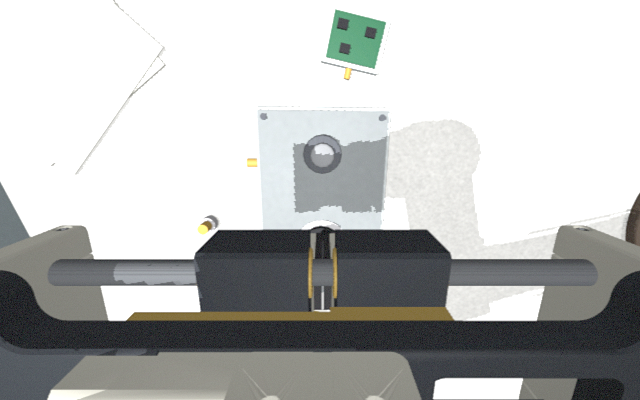

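The picture shows the button up and the bystanders in place, but the dial is hidden by the gripper. I'll check its angle from the earlier picture (bar end near (307,300) full-image) before handing in.

Run:
```python
from h import *
T=np.load("T2.npy")
b=hit("wrist",(307,301),.106,T);d=b-np.array([.537,-.107,.106])
print(b,np.degrees(np.arctan2(d[1],d[0])),np.linalg.norm(d),"expect ~59.6, .025")
```

```text
[ 0.54752553 -0.08755383  0.106     ] 61.5748738063091 0.022111990786692678 expect ~59.6, .025
```

The bar lies at about 61.6° against the expected 59.6°, well within tolerance. Handing in.

```bash
python3 -c "
from plant import workorder
print(workorder.close_job())"
```

```text
the job is handed in; nothing more can be done
None
```

I turned the dial gently to its anticlockwise stop (about 0.66 N m, below the slip torque), then four clicks clockwise. I pressed the button fully and it came back up, saw no bystander moved, and handed the job in at about 19 s (no verdict was returned).

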